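# Lock the bayonet lid on the grain mill

## Robot

A 6-joint arm with a two-finger parallel gripper is mounted at the origin on a cart in front of the work surface, level with it; the furniture and walls round the work are solid. World frame = base frame: x ahead of the robot, y to its left, z up, the work surface at z = 0. Lengths are in m, angles in rad, forces in N, time in s.
With the tool pointing down it reaches from about 0.3 to 0.775 m from the base axis. Payload 14.6 kg.
Tool frame: the origin (TCP) lies on the front face of the gripper's body, between the roots of the fingers; the fingertips stand 73 mm ahead of it and the grasp point (between the pads) lies 54 mm ahead of it; z points along the fingers, y is the line along which they close (so a half turn about z gives the same grasp; the last joint's range is limited). The gripper opens to 85 mm and grips with 20 to 120 N. Pads are 22 mm wide; open, the fingers measure 114 mm over their backs; the gripper's body (76 mm by 85 mm) begins 54 mm behind the grasp point. The pads swing forward as they close: fully open they stand 13 mm farther back than shut.
Start: joints at [-1.168, 0.3, 1.521, -0, 1.321, -0.067], TCP at [0.249, -0.49, 0.304] pointing down, gripper open.
Joint ranges: [-3.03, 3.03], [-0.79, 2.21], [0.23, 2.52], [-1.04, 4.18], [0, 3.07], [-2.55, 2.55]. Speed limits (rad/s): [2.22, 2.22, 2.57, 3.14, 3.14, 3.14].

## Interface

Orientations are given as a rotation vector (axis times angle).
In Python, from workcell import manip gives the robot as it stands.
- The arm moves only by the tool step_arm, never from a script. Its argument "increments" is a list of rows, each an object of numbers: "dx", "dy", "dz": the shift along the tool's x, y, z in units of 0.025 m (1.0 is 0.025 m); "rx", "ry", "rz": the turn, a rotation vector about the tool's x, y, z in units of 0.12 rad (1.0 is 0.12 rad). In form: [{"dx": .., "dy": .., "dz": .., "rx": .., "ry": .., "rz": ..}, ...]. A call has 1 to 5 rows; each row shifts and turns the commanded pose from where the row before left it, along the tool's axes as they then stand; what a row does not reach is not made up. A row lasts 1/12 s, in which the tool goes at most 41.7 mm and 7.16 degrees, less where a joint would pass 70% of its speed; a pose out of reach is approached as far as the arm can. A call with a number of a shift or a turn outside -1 to 1 is refused whole. A call with a gripper value outside its range is refused whole. "grip" is the finger opening in mm, from 0 to 85.4, set as the call begins (left out, the last holds). The fingers move at their own pace and stop on an object; "newtons" is the grip in N (left out, the last holds). Time passes only in rows, so rows that do not move let the fingers close. It gives the time, the measured TCP pose, the force, the opening and the grip force at its end, in the units of the state.
- manip.sense(): the state, without advancing time (a new reading comes with each control period).
- manip.read_camera(name): name is "scene" or "top" or "wrist"; returns a dict with "img" (384x512x3 uint8, blue, green, red), "z_map" (384x512 float32, m along the optical axis (not along the pixel's ray), 0 where there is no reading), "fx", "fy", "cx", "cy" (pixels), "rvec" (rotation vector, rad) and "tvec" (3), from world to camera coordinates, as OpenCV has them; the wrist camera has in their place "tool_from_camera" (4x4, takes a point from camera to tool coordinates, whose origin is the TCP and whose axes are the flange's). Camera axes: x right, y down, z forward; pixel columns grow to the right and rows downward; lengths in m; the calibration is good to about 2 mm. A picture is of the moment at which its call begins: read the wrist's pose just before it.
- manip.job_done(): hands the job in; it is judged then, once.
The state is a dict: "t": time; "q": joint angles; "qvel": joint speeds; "effort": joint torques, N m; "tcp_pos": TCP position; "orientation": TCP orientation; "force": force on the tool from outside, world axes, zero at the start; "torque": the same for the moment, N m; "finger_gap": finger opening in m; "gripper_force": force on a finger pad.
Only numpy, scipy, OpenCV 4.12 (cv2) and the standard library are available. Lean on these libraries where they do the work, as an engineer would, in place of code of your own. Each camera call takes 0.05 s, during which the arm holds its last target. There are 200 camera calls.

## Task

The lid of the green grain mill lies loose on its hopper, with its three hidden lugs on top of the bayonet ring instead of in its slots. Press lightly on the lid and turn it clockwise (seen from above) until the lugs drop into the slots, press it down against the spring, turn it on clockwise about a quarter turn to the stop, and let go so that it springs up into its notches and stays locked. Do not force it against the stop, and leave the jars and canisters around it where they stand.

Things in the scene. Friction and masses are not known exactly. Their poses are not given: they have to be found in the camera images.
- mill: Grain mill, screwed down: green housing 150x150 mm, 96 tall, steel hopper tube on top (114 mm wide, rim at 145 mm). Origin: centre of its underside, on the hopper axis; x to the rear. Under the lid, unseen, a bayonet ring with three slots 120 degrees apart: their angle differs every time, has nothing to do with the mill's yaw and must be felt, 28 to 92 degrees clockwise of the lid's start.
- lid: Loose grey lid, 126 mm wide, 26 deep, 0.16 kg, level and centred on the hopper, free to turn. Origin: centre of its flat top face (168 mm above the worktop at the start), z up, x through both orange tabs. An orange disc 32 mm wide, 3 high marks the centre. Fingertips spread about 66 mm, one beside each tab, can press the top and push both tabs round without grasping. Push it with less than 150 N.
- tab_a (a point): Top middle of one of two upright orange thumb tabs on the lid, 46 mm from the lid's centre along its +x; the tab is 24 mm long radially (34 to 58 mm from the centre), 12 thick, 22 high above the top face. Lug play in the slots is about 6 degrees either way; anticlockwise turning in the slots is blocked.
- tab_b (a point): Top middle of the other, equal tab, 46 mm along the lid's -x. The lid has more to turn (110 to 180 degrees in all) than one setting of the fingers may allow: lift them and set them anew beside the tabs; in the slots a released lid only springs up to about 3 mm below its starting height.
- hopper_mouth (a point): Centre of the hopper's rim, under the lid. Once the lugs are in the slots the lid can be pressed to 17 mm below its start. Beyond 15 mm it turns on clockwise, the lugs under the ring, about 85 degrees from the middle of the slots, to a hard stop; the ring then holds it down at about 15 mm. In the last 6 degrees are notches: let go there, it springs up to 11 mm below its start: locked.
- spring_plate (a joint): Hidden sprung plate inside the hopper that pushes the lid up: 0 when free (it meets the lid 3 mm below the lid's starting height, with 4 N), 0.014 m with the lid pressed right down (about 10 N), about 0.008 m with the lid locked.
- paprika_jar: Bystander: small spice jar with a dark brown cap beside the mill's left side, 46 mm wide, 102 tall; origin at the centre of its underside. Leave it standing where it is.
- mustard: Bystander: round jar with a green lid beside the mill's right side, 62 mm wide, 100 tall; origin at the centre of its underside. Leave it standing where it is.
- salt: Bystander: glass salt shaker with a grey top at the left rear, 44 mm wide, 90 tall; origin at the centre of its underside. Leave it standing where it is.
- tea_caddy: Bystander: square orange-brown canister with a wooden lid, right rear, 67x67x85 mm; origin at the centre of its underside. Leave it standing where it is.
- oats: Bystander: blue and white cardboard drum at the back, 116 mm wide, 216 tall; origin at the centre of its underside. Leave it standing where it is.
There are look-alikes about, which are no part of the job. What is shaped like the lid but blue or red is not meant.

How it is judged:
By the outcome, as a careful person would: the job done as asked, in the order asked, and still so for the second after the job is handed in, with the robot touching nothing.
It also fails if it takes over 69 s, if anything falls off the work surface, if the arm or the gripper's body presses on something with over 40 N, if the wrist force passes 120 N, or if a joint passes its speed limit or range.

## Working session

There is one attempt and no reset: what is moved stays moved. The work goes in short steps, Python scripts to look and compute and a tool call to move; the robot and the scene stay as the last step left them, time stands still between calls to the robot, and variables do not carry over. Pictures are saved under pics/ and viewed, at most 10 in all, crops included, and the job is handed in when it is done.

Besides the shell and the picture viewer there is one more tool, called after "Emit:" by a JSON object that holds its "op" and its "data", one argument or row to a line. step_arm: Moves the arm, as the interface text tells. Shifts and turns lie within -1 to 1; 1 stands for 0.025 m of shift or 0.12 rad of turn. Its arguments: {"type":"object","properties":{"increments":{"type":"array"},"grip":{"type":"number"},"newtons":{"type":"number"}},"required":["increments"]}

```bash
mkdir -p pics; ls; python3 - <<'E'
from workcell import manip
import cv2,numpy as np
s=manip.sense();print(s)
a=manip.read_camera("scene");b=manip.read_camera("top")
np.save("scene.npy",a,allow_pickle=True);np.save("top.npy",b,allow_pickle=True)
cv2.imwrite("pics/a.png",np.hstack([cv2.resize(a["img"],(400,300)),cv2.resize(b["img"],(400,300))]) )
cv2.imwrite("pics/top.png",cv2.resize(b["img"],(768,576)))
for c in(a,b):print({k:c[k] for k in c if k not in("img","z_map")})
E
```

```text
pics
{'t': 0.0, 'q': array([-1.16759010e+00,  3.00467489e-01,  1.52162124e+00, -3.40117398e-07,
        1.32067462e+00, -6.66077305e-02]), 'qvel': array([-2.02173425e-03, -2.64914659e-04,  6.40888767e-04,  7.19494515e-04,
       -6.32005537e-05,  1.58594178e-03]), 'effort': array([ 1.03437247e-03, -5.43501914e+01, -3.61791480e+01, -1.08574901e-05,
        4.01418991e-03,  1.03218341e-07]), 'tcp_pos': array([ 0.24892757, -0.49026636,  0.30330625]), 'orientation': array([-3.05418949e+00, -7.30945108e-01,  3.08428389e-04]), 'force': array([-0.75977929, -0.05900667, -0.19449706]), 'torque': array([-0.07119845, -0.04420254,  0.03850493]), 'gripper_force': 0.0, 'finger_gap': 0.08529210345098864}
{'fx': 348.54630624295504, 'fy': 348.54630624295504, 'cx': 255.54394326682262, 'cy': 187.11812915261265, 'rvec': array([ 0.68852013, -2.48295632,  1.310916  ]), 'tvec': array([0.37324986, 0.34605587, 1.06688214])}
{'fx': 472.82911361959634, 'fy': 472.82911361959634, 'cx': 256.4561946462323, 'cy': 186.96696764388153, 'rvec': array([ 1.74398527, -1.97362394,  0.68478041]), 'tvec': array([-0.06854893,  0.52166904,  1.50454599])}
```

View pics/a.png

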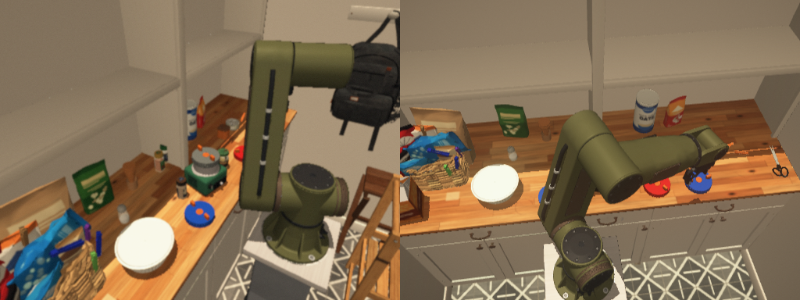

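View pics/top.png

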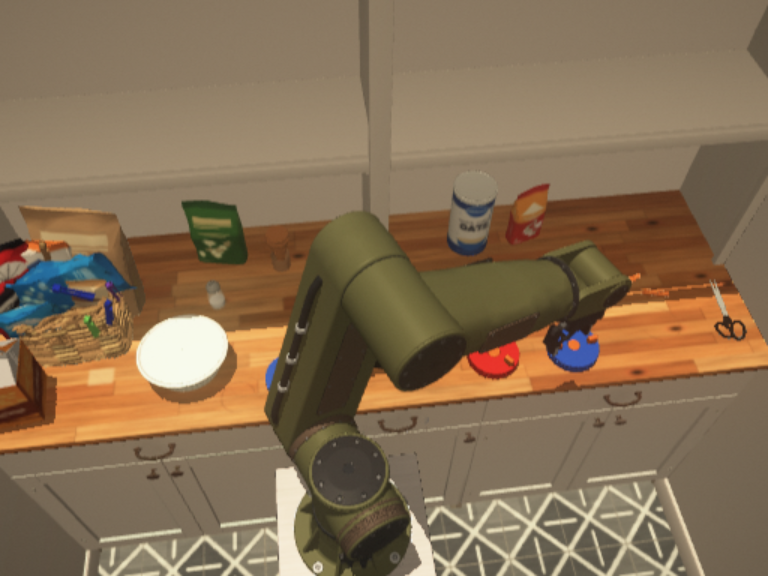

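The scene view (left) shows the green mill with its grey lid near (208,165) of the small picture. Blue lids at (200,213) and elsewhere, and a red one at (240,153), are the look-alikes. In the top view the arm hides the mill.

```bash
cat > h.py <<'E'
import cv2,numpy as np
from scipy.spatial.transform import Rotation as R
def world(c):
    h,w=c["z_map"].shape;u,v=np.meshgrid(np.arange(w),np.arange(h));z=c["z_map"]
    p=np.stack([(u-c["cx"])/c["fx"]*z,(v-c["cy"])/c["fy"]*z,z],-1)
    if "tool_from_camera" in c:
        T=c["tool_from_camera"];p=p@T[:3,:3].T+T[:3,3]
        return p@R.from_rotvec(c["ori"]).as_matrix().T+c["pos"]
    Rm=cv2.Rodrigues(c["rvec"])[0];return (p-c["tvec"])@Rm
E
python3 - <<'E'
from h import *
c=np.load("scene.npy",allow_pickle=True).item();P=world(c)
cv2.imwrite("pics/crop.png",cv2.resize(c["img"][140:290,180:340],(800,750))[:600])
hsv=cv2.cvtColor(c["img"],cv2.COLOR_BGR2HSV)
m=((hsv[...,0]>55)&(hsv[...,0]<95)&(hsv[...,1]>100)).astype(np.uint8)
n,l,st,ce=cv2.connectedComponentsWithStats(m)
for i in range(1,n):
    if st[i,4]>30:
        q=P[l==i];print("green",ce[i],st[i,4],np.median(q,0),q.min(0),q.max(0))
m=((hsv[...,0]>3)&(hsv[...,0]<16)&(hsv[...,1]>170)&(P[...,2]>0.165)&(P[...,2]<0.205)&(P[...,0]<.7)).astype(np.uint8)
n,l,st,ce=cv2.connectedComponentsWithStats(m)
for i in range(1,n):
    if st[i,4]>5:
        q=P[l==i];print("orange",ce[i],st[i,4],np.median(q,0),q.min(0),q.max(0))
E
```

```text
green [112.05755396 216.44604317] 139 [0.78469859 0.28875212 0.20106585] [-0.0337543   0.2192558   0.19363616] [0.79461123 0.77997677 0.88758352]
green [261.66717557 229.62137405] 655 [ 0.41087862 -0.01151348  0.08030339] [-0.0337543  -0.13367698  0.02199293] [0.52901944 0.77997677 0.88758352]
green [136.08536585 251.45731707] 164 [0.75171726 0.25087444 0.03347205] [-0.0337543   0.22876098  0.00827747] [0.76623224 0.77997677 0.88758352]
green [111.2987013  257.63636364] 77 [0.7711267  0.3381639  0.07093158] [0.76538265 0.31855929 0.04618805] [0.77980304 0.35121935 0.09928487]
orange [255.30769231 188.84615385] 26 [ 0.49161187 -0.0925677   0.1866286 ] [ 0.48330897 -0.10376359  0.17315372] [ 0.5045022  -0.08481322  0.18956686]
orange [263.17241379 197.79310345] 29 [ 0.4502317  -0.0776183   0.17013611] [ 0.43857215 -0.08938007  0.16762023] [ 0.46311685 -0.0644128   0.17274971]
orange [271.35483871 201.48387097] 31 [ 0.4078411  -0.05679869  0.18499102] [ 0.39723018 -0.06800729  0.17194844] [ 0.41911667 -0.05039701  0.19021588]
```

View pics/crop.png

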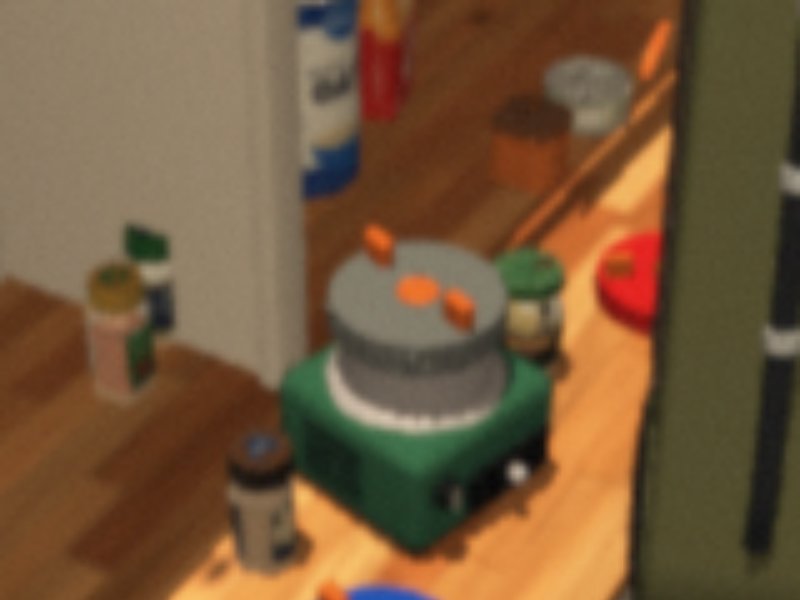

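The grey lid with the central disc, crop (418,290), sits on the green mill, so it is the one meant. The blue lid (380,595) and the red one (640,280) lie on the worktop and don't fit. Orange blobs put its centre at about (0.450,-0.075), with the tab line at about -23°. Next I check where the shelf post stands before moving.

```bash
python3 - <<'E'
from h import *
c=np.load("scene.npy",allow_pickle=True).item();P=world(c)
for u,v in((236,216),(236,190),(234,160),(232,100),(200,180)):print(u,v,P[v,u].round(3))
m=(P[...,2]>.25)&(P[...,2]<.9)&(P[...,0]>.35)&(P[...,0]<.9)&(abs(P[...,1])<.5)
q=P[m];print(len(q),np.percentile(q[:,0],[0.5,2,10,50]))
q=q[q[:,1]>-.3];print(q[q[:,0].argsort()][:400:50].round(3))
E
```

```text
236 216 [ 0.533 -0.026  0.09 ]
236 190 [ 0.591 -0.114  0.131]
234 160 [ 0.591 -0.11   0.264]
232 100 [ 0.593 -0.115  0.485]
200 180 [ 0.767 -0.115  0.117]
42730 [0.58981557 0.59088553 0.59547872 0.83191159]
[[ 0.57   0.489  0.258]
 [ 0.587  0.334  0.463]
 [ 0.589 -0.132  0.254]
 [ 0.59  -0.105  0.709]
 [ 0.59   0.44   0.483]
 [ 0.59   0.316  0.464]
 [ 0.59  -0.13   0.61 ]
 [ 0.59  -0.12   0.702]]
```

Emit:
{"op": "step_arm", "data": {
  "increments": [
    {"dx": 0.9, "dy": -0.7, "dz": -0.1},
    {"dx": 0.9, "dy": -0.7, "dz": -0.1},
    {"dx": 0.9, "dy": -0.7, "dz": -0.1},
    {"dx": 0.9, "dy": -0.7, "dz": -0.1},
    {"dx": 0.9, "dy": -0.7, "dz": -0.1}
  ],
  "grip": 66
}}

```text
schema error: expected keys dx, dy, dz, rx, ry, rz
```

Emit:
{"op": "step_arm", "data": {
  "increments": [
    {"dx": 0.9, "dy": -0.7, "dz": -0.1},
    {"dx": 0.9, "dy": -0.7, "dz": -0.1},
    {"dx": 0.9, "dy": -0.7, "dz": -0.1},
    {"dx": 0.9, "dy": -0.7, "dz": -0.1},
    {"dx": 0.9, "dy": -0.7, "dz": -0.1}
  ]
}}

```text
schema error: expected keys dx, dy, dz, rx, ry, rz
```

Emit:
{"op": "step_arm", "data": {
  "increments": [
    {"rz": -0.9},
    {"rz": -0.9},
    {"rz": -0.9},
    {"rz": -0.9},
    {"rz": -0.9}
  ]
}}

```text
schema error: expected keys dx, dy, dz, rx, ry, rz
```

Emit:
{"op": "step_arm", "data": {
  "increments": [
    {"rz": -0.9},
    {"rz": -0.9},
    {"rz": -0.9},
    {"rz": -0.9},
    {"rz": -0.9}
  ]
}}

```text
schema error: expected keys dx, dy, dz, rx, ry, rz
```

```bash
cat >> h.py <<'E'
def look(name):
    from workcell import manip
    s=manip.sense();c=manip.read_camera("wrist");c["ori"]=s["orientation"];c["pos"]=s["tcp_pos"]
    M=R.from_rotvec(s["orientation"]).as_matrix();psi=np.degrees(np.arctan2(M[1,1],M[0,1]))
    print("t",round(s["t"],2),"tcp",s["tcp_pos"].round(4),"psi",psi.round(1),"q",np.degrees(s["q"]).round(1),"F",s["force"].round(1),"T",s["torque"].round(2),"gap",s["finger_gap"],"tilt",M[:,2].round(4))
    cv2.imwrite("pics/%s.png"%name,c["img"]);np.save(name+".npy",c,allow_pickle=True)
    return c
def blobs(c,x=.45,y=-.075,zr=(.14,.22)):
    P=world(c);h=cv2.cvtColor(c["img"],cv2.COLOR_BGR2HSV)
    m=((h[...,0]>3)&(h[...,0]<18)&(h[...,1]>150)&(P[...,2]>zr[0])&(P[...,2]<zr[1])&(np.hypot(P[...,0]-x,P[...,1]-y)<.09)).astype(np.uint8)
    n,l,st,ce=cv2.connectedComponentsWithStats(m)
    for i in range(1,n):
        if st[i,4]>40:
            q=P[l==i];top=q[q[:,2]>np.percentile(q[:,2],90)-.004]
            print("orange px",ce[i].round(),st[i,4],"top",top.mean(0).round(4),"bbox mid",((top.max(0)+top.min(0))/2).round(4))
E
python3 -c "
from h import *
blobs(look('w1'))"
```

```text
t 0.1 tcp [ 0.2489 -0.4903  0.3034] psi -63.1 q [-66.9  17.2  87.2  -0.   75.7  -3.8] F [-0.1  0.2  1.2] T [-0.    0.02 -0.  ] gap 0.085026886655609 tilt [-4.e-04  1.e-03 -1.e+00]
```

View pics/w1.png

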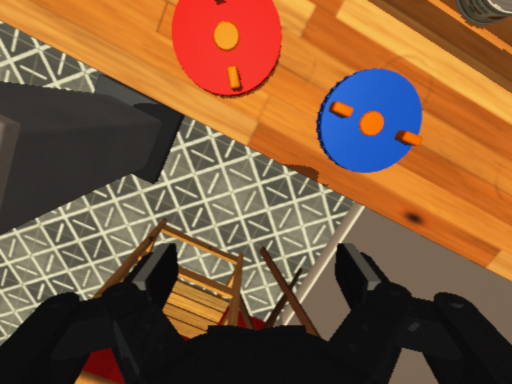

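The moves were refused because every row needs all six keys. The wrist view still shows the red (227,37) and blue (372,123) decoy lids from the start pose, with the fingers at the bottom.

Emit:
{"op": "step_arm", "data": {
  "increments": [
    {"dx": 0.9, "dy": -0.7, "dz": -0.1, "rx": 0, "ry": 0, "rz": 0},
    {"dx": 0.9, "dy": -0.7, "dz": -0.1, "rx": 0, "ry": 0, "rz": 0},
    {"dx": 0.9, "dy": -0.7, "dz": -0.1, "rx": 0, "ry": 0, "rz": 0},
    {"dx": 0.9, "dy": -0.7, "dz": -0.1, "rx": 0, "ry": 0, "rz": 0},
    {"dx": 0.9, "dy": -0.7, "dz": -0.1, "rx": 0, "ry": 0, "rz": 0}
  ],
  "grip": 66
}}

```text
t: 0.57
tcp_pos: [0.3099, -0.3602, 0.3163]
orientation: [-3.055, -0.731, 0.0]
force: [0.5, -0.4, 0.2]
finger_gap: 0.0661
gripper_force: 0.0
```

Emit:
{"op": "step_arm", "data": {
  "increments": [
    {"dx": 0.9, "dy": -0.7, "dz": -0.1, "rx": 0, "ry": 0, "rz": 0},
    {"dx": 0.9, "dy": -0.7, "dz": -0.1, "rx": 0, "ry": 0, "rz": 0},
    {"dx": 0.9, "dy": -0.7, "dz": -0.1, "rx": 0, "ry": 0, "rz": 0},
    {"dx": 0.9, "dy": -0.7, "dz": -0.1, "rx": 0, "ry": 0, "rz": 0},
    {"dx": 0.9, "dy": -0.7, "dz": -0.1, "rx": 0, "ry": 0, "rz": 0}
  ]
}}

```text
t: 0.98
tcp_pos: [0.3707, -0.2312, 0.329]
orientation: [-3.055, -0.731, 0.0]
force: [0.5, -0.1, 0.8]
finger_gap: 0.0663
gripper_force: 0.0
```

Emit:
{"op": "step_arm", "data": {
  "increments": [
    {"dx": 0, "dy": 0, "dz": 0, "rx": 0, "ry": 0, "rz": -0.9},
    {"dx": 0, "dy": 0, "dz": 0, "rx": 0, "ry": 0, "rz": -0.9},
    {"dx": 0, "dy": 0, "dz": 0, "rx": 0, "ry": 0, "rz": -0.9},
    {"dx": 0, "dy": 0, "dz": 0, "rx": 0, "ry": 0, "rz": -0.9},
    {"dx": 0, "dy": 0, "dz": 0, "rx": 0, "ry": 0, "rz": -0.9}
  ]
}}

```text
t: 1.4
tcp_pos: [0.3704, -0.2324, 0.3287]
orientation: [-2.745, -1.527, 0.0]
force: [-1.6, 0.1, 0.2]
finger_gap: 0.0661
gripper_force: 0.0
```

Emit:
{"op": "step_arm", "data": {
  "increments": [
    {"dx": 0, "dy": 0, "dz": 0, "rx": 0, "ry": 0, "rz": -0.9},
    {"dx": 0, "dy": 0, "dz": 0, "rx": 0, "ry": 0, "rz": -0.9},
    {"dx": 0, "dy": 0, "dz": 0, "rx": 0, "ry": 0, "rz": -0.9},
    {"dx": 0, "dy": 0, "dz": 0, "rx": 0, "ry": 0, "rz": -0.9},
    {"dx": 0, "dy": 0, "dz": 0, "rx": 0, "ry": 0, "rz": -0.9}
  ]
}}

```text
t: 1.82
tcp_pos: [0.3703, -0.2324, 0.3287]
orientation: [-2.238, -2.204, 0.0]
force: [0.5, -0.6, -1.3]
finger_gap: 0.0663
gripper_force: 0.0
```

```bash
python3 -c "
from h import *
blobs(look('w2'))"
```

```text
t 1.82 tcp [ 0.3703 -0.2324  0.3287] psi -0.9 q [-36.9   1.4 102.1  -0.   76.5 -36. ] F [ 0.5 -0.6 -1.3] T [ 0.04 -0.    0.03] gap 0.06626998028018728 tilt [-3.e-04  2.e-04 -1.e+00]
orange px [365.  12.] 585 top [ 0.4523 -0.0877  0.1708] bbox mid [ 0.4502 -0.0879  0.1707]
orange px [426.  26.] 1126 top [ 0.4916 -0.1003  0.1896] bbox mid [ 0.4925 -0.0999  0.1895]
```

View pics/w2.png

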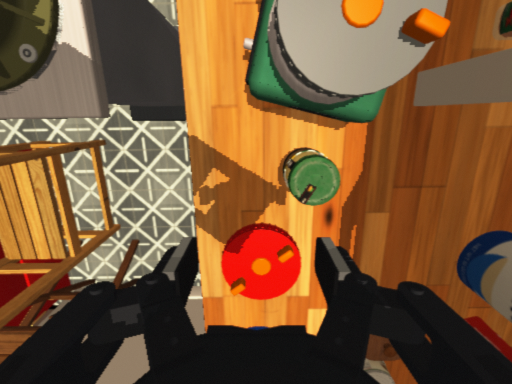

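The green mill's lid is at the top right: disc (362,12), one tab (426,26), mustard jar at (312,178), red decoy at (261,262). The lid is cut off at the frame edge, so I'll move closer.

Emit:
{"op": "step_arm", "data": {
  "increments": [
    {"dx": 0.8, "dy": 0.64, "dz": 0, "rx": 0, "ry": 0, "rz": 0},
    {"dx": 0.8, "dy": 0.64, "dz": 0, "rx": 0, "ry": 0, "rz": 0},
    {"dx": 0.8, "dy": 0.64, "dz": 0, "rx": 0, "ry": 0, "rz": 0},
    {"dx": 0.8, "dy": 0.64, "dz": 0, "rx": 0, "ry": 0, "rz": 0},
    {"dx": 0.8, "dy": 0.64, "dz": 0, "rx": 0, "ry": 0, "rz": 0}
  ]
}}

```text
t: 2.28
tcp_pos: [0.4531, -0.1331, 0.3288]
orientation: [-2.248, -2.195, 0.0]
force: [0.2, -0.2, -1.1]
finger_gap: 0.066
gripper_force: 0.0
```

Emit:
{"op": "step_arm", "data": {
  "increments": [
    {"dx": 0, "dy": 0, "dz": 0, "rx": 0, "ry": 0, "rz": 0}
  ]
}}

```text
t: 2.37
tcp_pos: [0.4541, -0.1317, 0.3286]
orientation: [-2.245, -2.197, -0.001]
force: [-0.7, -0.8, -0.2]
finger_gap: 0.066
gripper_force: 0.0
```

```bash
python3 -c "
from h import *
c=look('w3');blobs(c)
P=world(c);h=cv2.cvtColor(c['img'],cv2.COLOR_BGR2HSV)
m=(h[...,1]<60)&(abs(P[...,2]-.168)<.006)&(np.hypot(P[...,0]-.45,P[...,1]+.075)<.09)
q=P[m];print(len(q),np.median(q,0));(x,y),r=cv2.minEnclosingCircle(q[:,:2].astype(np.float32));print('lid',x,y,r)"
```

```text
t 2.37 tcp [ 0.4541 -0.1317  0.3286] psi -1.2 q [-20.6   6.1  97.1   0.   76.8 -19.4] F [-0.7 -0.8 -0.2] T [-0.04  0.03  0.03] gap 0.06597160083827597 tilt [ 0.e+00  7.e-04 -1.e+00]
orange px [195. 124.] 423 top [ 0.4085 -0.0634  0.1896] bbox mid [ 0.409  -0.0634  0.1894]
orange px [251. 144.] 276 top [ 0.4507 -0.0813  0.1706] bbox mid [ 0.4504 -0.0816  0.1708]
orange px [302. 168.] 404 top [ 0.4927 -0.0995  0.1897] bbox mid [ 0.4929 -0.0993  0.1893]
14843 [ 0.45108543 -0.07481128  0.16830239]
lid 0.4508906900882721 -0.08099406957626343 0.06317614763975143
```

View pics/w3.png

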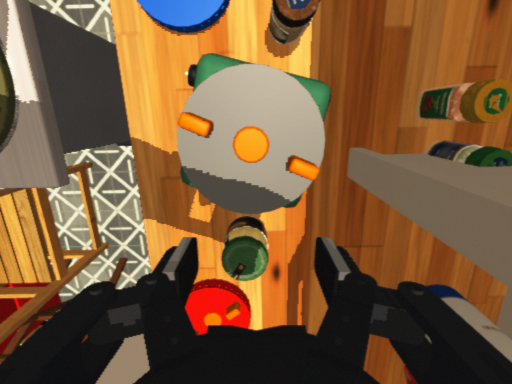

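The grey lid's centre is at pixel (251,144) with tabs at (195,124) and (302,168). That gives a centre of about (0.4505,-0.080), a top height of 0.168 and a tab line of -23°. The fingers should come in at ψ≈13°, ahead of both tabs anticlockwise.

Emit:
{"op": "step_arm", "data": {
  "increments": [
    {"dx": 0, "dy": 0, "dz": 0, "rx": 0, "ry": 0, "rz": -0.7},
    {"dx": 0, "dy": 0, "dz": 0, "rx": 0, "ry": 0, "rz": -0.7},
    {"dx": 0, "dy": 0, "dz": 0, "rx": 0, "ry": 0, "rz": -0.7},
    {"dx": 0.7, "dy": 0.1, "dz": 0, "rx": 0, "ry": 0, "rz": 0},
    {"dx": 0.7, "dy": 0.1, "dz": 0, "rx": 0, "ry": 0, "rz": 0}
  ]
}}

```text
t: 2.83
tcp_pos: [0.4487, -0.0997, 0.3287]
orientation: [-1.955, -2.459, 0.001]
force: [0.7, 0.2, -0.4]
finger_gap: 0.066
gripper_force: 0.0
```

Emit:
{"op": "step_arm", "data": {
  "increments": [
    {"dx": 0.67, "dy": 0.1, "dz": 0, "rx": 0, "ry": 0, "rz": 0},
    {"dx": 0, "dy": 0, "dz": 0.8, "rx": 0, "ry": 0, "rz": 0},
    {"dx": 0, "dy": 0, "dz": 0.8, "rx": 0, "ry": 0, "rz": 0},
    {"dx": 0, "dy": 0, "dz": 0.6, "rx": 0, "ry": 0, "rz": 0},
    {"dx": 0, "dy": 0, "dz": 0, "rx": 0, "ry": 0, "rz": 0}
  ]
}}

```text
t: 3.25
tcp_pos: [0.4467, -0.0825, 0.2713]
orientation: [-1.951, -2.457, 0.003]
force: [-0.3, -0.1, -1.0]
finger_gap: 0.066
gripper_force: 0.0
```

```bash
python3 -c "
from h import *
c=look('w4');blobs(c)"
```

```text
t 3.25 tcp [ 0.4467 -0.0825  0.2713] psi 13.1 q [-15.1   6.9 104.2  -0.   69.2 -28.2] F [-0.3 -0.1 -1. ] T [ 0.04  0.01 -0.02] gap 0.06604128834022936 tilt [-0.0044  0.001  -1.    ]
orange px [203. 193.] 1026 top [ 0.4087 -0.0622  0.1897] bbox mid [ 0.4084 -0.0628  0.1893]
orange px [262. 226.] 1425 top [ 0.4502 -0.0803  0.1711] bbox mid [ 0.4504 -0.0816  0.1706]
orange px [309. 266.] 478 top [ 0.4855 -0.096   0.1917] bbox mid [ 0.4872 -0.0909  0.2033]
```

View pics/w4.png

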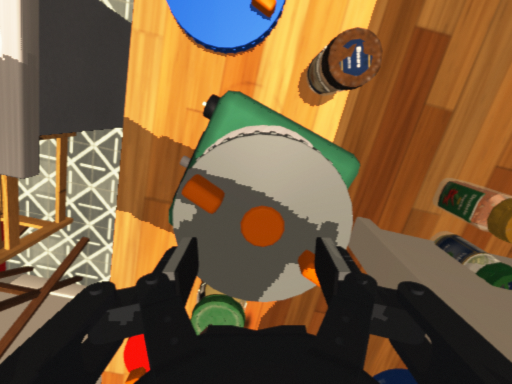

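The fingers straddle the lid. The disc is at (262,226), and tab_b at (203,193) and tab_a at (309,266) are on the clockwise side. I'll fine-centre by 4 mm and feel down.

Emit:
{"op": "step_arm", "data": {
  "increments": [
    {"dx": 0.05, "dy": 0.16, "dz": 0, "rx": 0, "ry": 0, "rz": 0},
    {"dx": 0, "dy": 0, "dz": 0.4, "rx": 0, "ry": 0, "rz": 0},
    {"dx": 0, "dy": 0, "dz": 0.4, "rx": 0, "ry": 0, "rz": 0},
    {"dx": 0, "dy": 0, "dz": 0, "rx": 0, "ry": 0, "rz": 0}
  ]
}}

```text
t: 3.63
tcp_pos: [0.451, -0.0799, 0.252]
orientation: [-1.95, -2.461, 0.002]
force: [-0.2, -0.2, -0.7]
finger_gap: 0.066
gripper_force: 0.0
```

Emit:
{"op": "step_arm", "data": {
  "increments": [
    {"dx": 0, "dy": 0, "dz": 0.1, "rx": 0, "ry": 0, "rz": 0},
    {"dx": 0, "dy": 0, "dz": 0.1, "rx": 0, "ry": 0, "rz": 0},
    {"dx": 0, "dy": 0, "dz": 0, "rx": 0, "ry": 0, "rz": 0}
  ]
}}

```text
t: 3.88
tcp_pos: [0.4515, -0.08, 0.2486]
orientation: [-1.95, -2.462, 0.0]
force: [-0.1, -0.0, 0.5]
finger_gap: 0.0663
gripper_force: 0.0
```

Emit:
{"op": "step_arm", "data": {
  "increments": [
    {"dx": 0, "dy": 0, "dz": 0.06, "rx": 0, "ry": 0, "rz": 0},
    {"dx": 0, "dy": 0, "dz": 0, "rx": 0, "ry": 0, "rz": 0}
  ]
}}

```text
t: 4.05
tcp_pos: [0.4515, -0.08, 0.2473]
orientation: [1.951, 2.463, 0.0]
force: [-0.2, -0.0, 0.0]
finger_gap: 0.0662
gripper_force: 0.0
```

Emit:
{"op": "step_arm", "data": {
  "increments": [
    {"dx": 0, "dy": -0.04, "dz": 0.06, "rx": 0, "ry": 0, "rz": 0},
    {"dx": 0, "dy": 0, "dz": 0.06, "rx": 0, "ry": 0, "rz": 0},
    {"dx": 0, "dy": 0, "dz": 0, "rx": 0, "ry": 0, "rz": 0}
  ]
}}

```text
t: 4.3
tcp_pos: [0.4504, -0.0802, 0.2441]
orientation: [-1.95, -2.462, 0.0]
force: [-0.5, 0.2, -0.1]
finger_gap: 0.0664
gripper_force: 0.0
```

Emit:
{"op": "step_arm", "data": {
  "increments": [
    {"dx": 0, "dy": 0, "dz": 0.06, "rx": 0, "ry": 0, "rz": 0},
    {"dx": 0, "dy": 0, "dz": 0.0, "rx": 0, "ry": 0, "rz": 0}
  ]
}}

```text
t: 4.47
tcp_pos: [0.4505, -0.0802, 0.2427]
orientation: [-1.951, -2.462, 0.0]
force: [-0.2, 0.1, 0.0]
finger_gap: 0.066
gripper_force: 0.0
```

Emit:
{"op": "step_arm", "data": {
  "increments": [
    {"dx": 0, "dy": 0, "dz": 0.06, "rx": 0, "ry": 0, "rz": 0},
    {"dx": 0, "dy": 0, "dz": 0.0, "rx": 0, "ry": 0, "rz": 0}
  ]
}}

```text
t: 4.63
tcp_pos: [0.4505, -0.0802, 0.2412]
orientation: [-1.95, -2.462, 0.0]
force: [-1.1, 0.4, 0.2]
finger_gap: 0.0657
gripper_force: 0.0
```

Emit:
{"op": "step_arm", "data": {
  "increments": [
    {"dx": 0, "dy": 0, "dz": 0.06, "rx": 0, "ry": 0, "rz": 0},
    {"dx": 0, "dy": 0, "dz": 0.0, "rx": 0, "ry": 0, "rz": 0}
  ]
}}

```text
t: 4.8
tcp_pos: [0.4505, -0.0802, 0.2396]
orientation: [-1.951, -2.462, 0.0]
force: [-0.3, -0.9, 0.8]
finger_gap: 0.0661
gripper_force: 0.0
```

Emit:
{"op": "step_arm", "data": {
  "increments": [
    {"dx": 0, "dy": 0, "dz": 0.04, "rx": 0, "ry": 0, "rz": 0},
    {"dx": 0, "dy": 0, "dz": 0.0, "rx": 0, "ry": 0, "rz": 0}
  ]
}}

```text
t: 4.97
tcp_pos: [0.4505, -0.0802, 0.2387]
orientation: [-1.95, -2.463, 0.0]
force: [0.2, 0.0, -0.7]
finger_gap: 0.0662
gripper_force: 0.0
```

Emit:
{"op": "step_arm", "data": {
  "increments": [
    {"dx": 0, "dy": 0, "dz": 0.04, "rx": 0, "ry": 0, "rz": 0},
    {"dx": 0, "dy": 0, "dz": 0.0, "rx": 0, "ry": 0, "rz": 0}
  ]
}}

```text
t: 5.13
tcp_pos: [0.4505, -0.0802, 0.2377]
orientation: [-1.951, -2.462, 0.0]
force: [-0.6, -0.6, -0.2]
finger_gap: 0.0657
gripper_force: 0.0
```

Emit:
{"op": "step_arm", "data": {
  "increments": [
    {"dx": 0, "dy": 0, "dz": 0.04, "rx": 0, "ry": 0, "rz": 0},
    {"dx": 0, "dy": 0, "dz": 0.0, "rx": 0, "ry": 0, "rz": 0}
  ]
}}

```text
t: 5.3
tcp_pos: [0.4505, -0.0802, 0.2367]
orientation: [-1.951, -2.463, 0.0]
force: [0.6, 0.2, 0.7]
finger_gap: 0.0659
gripper_force: 0.0
```

Emit:
{"op": "step_arm", "data": {
  "increments": [
    {"dx": 0, "dy": 0, "dz": 0.04, "rx": 0, "ry": 0, "rz": 0},
    {"dx": 0, "dy": 0, "dz": 0.0, "rx": 0, "ry": 0, "rz": 0}
  ]
}}

```text
t: 5.47
tcp_pos: [0.4505, -0.0802, 0.2357]
orientation: [-1.951, -2.463, 0.0]
force: [-0.4, 0.2, -0.1]
finger_gap: 0.0661
gripper_force: 0.0
```

Emit:
{"op": "step_arm", "data": {
  "increments": [
    {"dx": 0, "dy": 0, "dz": 0.04, "rx": 0, "ry": 0, "rz": 0},
    {"dx": 0, "dy": 0, "dz": 0.0, "rx": 0, "ry": 0, "rz": 0}
  ]
}}

```text
t: 5.63
tcp_pos: [0.4505, -0.0802, 0.2347]
orientation: [-1.951, -2.462, 0.0]
force: [0.1, -0.3, 0.2]
finger_gap: 0.0658
gripper_force: 0.0
```

Emit:
{"op": "step_arm", "data": {
  "increments": [
    {"dx": 0, "dy": 0, "dz": 0.04, "rx": 0, "ry": 0, "rz": 0},
    {"dx": 0, "dy": 0, "dz": 0.0, "rx": 0, "ry": 0, "rz": 0}
  ]
}}

```text
t: 5.8
tcp_pos: [0.4506, -0.0802, 0.2341]
orientation: [1.95, 2.462, 0.0]
force: [0.5, 0.3, 2.4]
finger_gap: 0.066
gripper_force: 1.2
```

Emit:
{"op": "step_arm", "data": {
  "increments": [
    {"dx": 0, "dy": 0, "dz": 0.04, "rx": 0, "ry": 0, "rz": 0},
    {"dx": 0, "dy": 0, "dz": 0.0, "rx": 0, "ry": 0, "rz": 0}
  ]
}}

```text
t: 5.97
tcp_pos: [0.4507, -0.0802, 0.234]
orientation: [1.95, 2.462, 0.0]
force: [-6.0, 1.7, 16.0]
finger_gap: 0.0662
gripper_force: 7.6
```

Emit:
{"op": "step_arm", "data": {
  "increments": [
    {"dx": 0, "dy": 0, "dz": 0.04, "rx": 0, "ry": 0, "rz": 0},
    {"dx": 0, "dy": 0, "dz": 0.0, "rx": 0, "ry": 0, "rz": 0}
  ]
}}

```text
t: 6.13
tcp_pos: [0.4507, -0.0802, 0.2339]
orientation: [1.95, 2.462, 0.001]
force: [-11.1, 2.5, 28.1]
finger_gap: 0.0654
gripper_force: 13.8
```

Emit:
{"op": "step_arm", "data": {
  "increments": [
    {"dx": 0, "dy": 0, "dz": 0.04, "rx": 0, "ry": 0, "rz": 0},
    {"dx": 0, "dy": 0, "dz": 0.0, "rx": 0, "ry": 0, "rz": 0}
  ]
}}

```text
t: 6.3
tcp_pos: [0.4507, -0.0802, 0.2338]
orientation: [1.949, 2.461, 0.001]
force: [-17.6, 4.4, 41.0]
finger_gap: 0.0661
gripper_force: 20.0
```

Contact comes at z≈0.234, with about 13 N per mm. I'll ease off to around 10 N and start turning.

Emit:
{"op": "step_arm", "data": {
  "increments": [
    {"dx": 0, "dy": 0, "dz": -0.1, "rx": 0, "ry": 0, "rz": 0},
    {"dx": 0, "dy": 0, "dz": 0, "rx": 0, "ry": 0, "rz": 0.3},
    {"dx": 0, "dy": 0, "dz": 0, "rx": 0, "ry": 0, "rz": 0.3},
    {"dx": 0, "dy": 0, "dz": 0, "rx": 0, "ry": 0, "rz": 0.3},
    {"dx": 0, "dy": 0, "dz": 0, "rx": 0, "ry": 0, "rz": 0.3}
  ]
}}

```text
t: 6.72
tcp_pos: [0.4509, -0.0806, 0.234]
orientation: [2.123, 2.313, 0.0]
force: [-1.1, -2.8, 6.1]
finger_gap: 0.0658
gripper_force: 4.7
```

Emit:
{"op": "step_arm", "data": {
  "increments": [
    {"dx": 0, "dy": 0, "dz": 0, "rx": 0, "ry": 0, "rz": 0.3},
    {"dx": 0, "dy": 0, "dz": 0, "rx": 0, "ry": 0, "rz": 0.3},
    {"dx": 0, "dy": 0, "dz": 0, "rx": 0, "ry": 0, "rz": 0.3},
    {"dx": 0, "dy": 0, "dz": 0, "rx": 0, "ry": 0, "rz": 0.3},
    {"dx": 0, "dy": 0, "dz": 0, "rx": 0, "ry": 0, "rz": 0.3}
  ]
}}

```text
t: 7.13
tcp_pos: [0.4509, -0.0807, 0.2341]
orientation: [2.322, 2.113, 0.0]
force: [0.2, -4.6, 5.7]
finger_gap: 0.0661
gripper_force: 6.6
```

Emit:
{"op": "step_arm", "data": {
  "increments": [
    {"dx": 0, "dy": 0, "dz": 0, "rx": 0, "ry": 0, "rz": 0.3},
    {"dx": 0, "dy": 0, "dz": 0, "rx": 0, "ry": 0, "rz": 0.3},
    {"dx": 0, "dy": 0, "dz": 0, "rx": 0, "ry": 0, "rz": 0.3},
    {"dx": 0, "dy": 0, "dz": 0, "rx": 0, "ry": 0, "rz": 0.3}
  ]
}}

```text
t: 7.47
tcp_pos: [0.4508, -0.0804, 0.234]
orientation: [2.469, 1.941, 0.001]
force: [-1.0, -0.9, 7.3]
finger_gap: 0.0661
gripper_force: 7.0
```

```bash
python3 -c "
from h import *
c=look('w5');blobs(c)"
```

```text
t 7.47 tcp [ 0.4508 -0.0804  0.234 ] psi -13.7 q [-14.7   9.8 106.2  -0.   63.9  -1. ] F [-1.  -0.9  7.3] T [-0.18  0.47  0.19] gap 0.06606824060911291 tilt [ 1.1e-03 -7.0e-04 -1.0e+00]
orange px [173. 225.] 1842 top [ 0.4172 -0.0483  0.1896] bbox mid [ 0.4166 -0.0492  0.1893]
orange px [255. 251.] 2119 top [ 0.4509 -0.0782  0.171 ] bbox mid [ 0.4504 -0.0794  0.1705]
orange px [316. 294.] 554 top [ 0.4781 -0.1041  0.1897] bbox mid [ 0.4776 -0.1043  0.1938]
```

The tabs are being pushed; the lid has turned about 20°. I'll continue in finer steps.

Emit:
{"op": "step_arm", "data": {
  "increments": [
    {"dx": 0, "dy": 0, "dz": 0, "rx": 0, "ry": 0, "rz": 0.25},
    {"dx": 0, "dy": 0, "dz": 0, "rx": 0, "ry": 0, "rz": 0.25},
    {"dx": 0, "dy": 0, "dz": 0, "rx": 0, "ry": 0, "rz": 0.25},
    {"dx": 0, "dy": 0, "dz": 0, "rx": 0, "ry": 0, "rz": 0.25}
  ]
}}

```text
t: 7.85
tcp_pos: [0.4508, -0.0804, 0.234]
orientation: [2.581, 1.79, 0.001]
force: [-1.0, -1.8, 7.5]
finger_gap: 0.0661
gripper_force: 7.1
```

Emit:
{"op": "step_arm", "data": {
  "increments": [
    {"dx": 0, "dy": 0, "dz": 0, "rx": 0, "ry": 0, "rz": 0.25},
    {"dx": 0, "dy": 0, "dz": 0, "rx": 0, "ry": 0, "rz": 0.25},
    {"dx": 0, "dy": 0, "dz": 0, "rx": 0, "ry": 0, "rz": 0.25},
    {"dx": 0, "dy": 0, "dz": 0, "rx": 0, "ry": 0, "rz": 0.25}
  ]
}}

```text
t: 8.18
tcp_pos: [0.451, -0.0807, 0.2341]
orientation: [2.682, 1.631, 0.001]
force: [0.0, -5.9, 5.4]
finger_gap: 0.0659
gripper_force: 7.3
```

```bash
python3 -c "
from workcell import manip
s=manip.sense();print(s['force'],s['torque'],s['tcp_pos'])"
```

```text
[ 0.01482573 -5.94169105  5.37777226] [-0.91487041 -0.00632523  0.39398561] [ 0.45095397 -0.08070994  0.23406275]
```

Emit:
{"op": "step_arm", "data": {
  "increments": [
    {"dx": 0, "dy": 0, "dz": 0, "rx": 0, "ry": 0, "rz": 0.25},
    {"dx": 0, "dy": 0, "dz": 0, "rx": 0, "ry": 0, "rz": 0.25},
    {"dx": 0, "dy": 0, "dz": 0, "rx": 0, "ry": 0, "rz": 0.25},
    {"dx": 0, "dy": 0, "dz": 0, "rx": 0, "ry": 0, "rz": 0.25}
  ]
}}

```text
t: 8.52
tcp_pos: [0.451, -0.0808, 0.2341]
orientation: [2.775, 1.467, 0.001]
force: [-0.2, -5.0, 6.1]
finger_gap: 0.0663
gripper_force: 7.5
```

```bash
cat >f.py <<'E'
from workcell import manip
from h import *
s=manip.sense();M=R.from_rotvec(s["orientation"]).as_matrix()
print(s['t'],s['force'].round(1),s['torque'].round(2),s['tcp_pos'].round(4),"psi",np.degrees(np.arctan2(M[1,1],M[0,1])).round(1),"q6",np.degrees(s["q"][5]).round(1))
E
python3 f.py
```

```text
8.5167 [-0.2 -5.   6.1] [-0.94  0.09  0.39] [ 0.451  -0.0808  0.2341] psi -34.3 q6 19.6
```

Emit:
{"op": "step_arm", "data": {
  "increments": [
    {"dx": 0, "dy": 0, "dz": 0, "rx": 0, "ry": 0, "rz": 0.25},
    {"dx": 0, "dy": 0, "dz": 0, "rx": 0, "ry": 0, "rz": 0.25},
    {"dx": 0, "dy": 0, "dz": 0, "rx": 0, "ry": 0, "rz": 0.25},
    {"dx": 0, "dy": 0, "dz": 0, "rx": 0, "ry": 0, "rz": 0.25}
  ]
}}

```text
t: 8.85
tcp_pos: [0.4508, -0.0805, 0.234]
orientation: [2.859, 1.298, 0.001]
force: [-1.0, -1.1, 7.0]
finger_gap: 0.0661
gripper_force: 7.7
```

```bash
python3 f.py
```

```text
8.85 [-1.  -1.1  7. ] [-0.1   0.35  0.22] [ 0.4508 -0.0805  0.234 ] psi -41.2 q6 26.5
```

Emit:
{"op": "step_arm", "data": {
  "increments": [
    {"dx": 0, "dy": 0, "dz": 0, "rx": 0, "ry": 0, "rz": 0.25},
    {"dx": 0, "dy": 0, "dz": 0, "rx": 0, "ry": 0, "rz": 0.25},
    {"dx": 0, "dy": 0, "dz": 0, "rx": 0, "ry": 0, "rz": 0.25},
    {"dx": 0, "dy": 0, "dz": 0, "rx": 0, "ry": 0, "rz": 0.25}
  ]
}}

```text
t: 9.18
tcp_pos: [0.4508, -0.0803, 0.234]
orientation: [2.932, 1.125, 0.002]
force: [-0.7, -0.3, 7.8]
finger_gap: 0.0661
gripper_force: 7.5
```

```bash
python3 f.py
```

```text
9.1833 [-0.7 -0.3  7.8] [0.12 0.25 0.25] [ 0.4508 -0.0803  0.234 ] psi -48.0 q6 33.3
```

Emit:
{"op": "step_arm", "data": {
  "increments": [
    {"dx": 0, "dy": 0, "dz": 0, "rx": 0, "ry": 0, "rz": 0.25},
    {"dx": 0, "dy": 0, "dz": 0, "rx": 0, "ry": 0, "rz": 0.25},
    {"dx": 0, "dy": 0, "dz": 0, "rx": 0, "ry": 0, "rz": 0.25},
    {"dx": 0, "dy": 0, "dz": 0, "rx": 0, "ry": 0, "rz": 0.25}
  ]
}}

```text
t: 9.52
tcp_pos: [0.4509, -0.0806, 0.2341]
orientation: [2.994, 0.947, 0.002]
force: [-0.1, -5.0, 6.6]
finger_gap: 0.0662
gripper_force: 8.0
```

```bash
python3 f.py
```

```text
9.5167 [-0.1 -5.   6.6] [-0.75  0.04  0.38] [ 0.4509 -0.0806  0.2341] psi -54.9 q6 40.2
```

Emit:
{"op": "step_arm", "data": {
  "increments": [
    {"dx": 0, "dy": 0, "dz": 0, "rx": 0, "ry": 0, "rz": 0.25},
    {"dx": 0, "dy": 0, "dz": 0, "rx": 0, "ry": 0, "rz": 0.25},
    {"dx": 0, "dy": 0, "dz": 0, "rx": 0, "ry": 0, "rz": 0.25},
    {"dx": 0, "dy": 0, "dz": 0, "rx": 0, "ry": 0, "rz": 0.25}
  ]
}}

```text
t: 9.85
tcp_pos: [0.451, -0.0809, 0.2341]
orientation: [3.044, 0.766, 0.002]
force: [0.4, -6.5, 5.8]
finger_gap: 0.0657
gripper_force: 8.4
```

```bash
python3 f.py
```

```text
9.85 [ 0.4 -6.5  5.8] [-1.09  0.02  0.45] [ 0.451  -0.0809  0.2341] psi -61.8 q6 47.1
```

Emit:
{"op": "step_arm", "data": {
  "increments": [
    {"dx": 0, "dy": 0, "dz": 0, "rx": 0, "ry": 0, "rz": 0.25},
    {"dx": 0, "dy": 0, "dz": 0, "rx": 0, "ry": 0, "rz": 0.25},
    {"dx": 0, "dy": 0, "dz": 0, "rx": 0, "ry": 0, "rz": 0.25}
  ]
}}

```text
t: 10.1
tcp_pos: [0.4509, -0.0808, 0.234]
orientation: [3.076, 0.628, 0.002]
force: [-0.9, -3.5, 5.4]
finger_gap: 0.066
gripper_force: 8.1
```

```bash
python3 f.py
```

```text
10.1 [-0.9 -3.5  5.4] [-0.76  0.06  0.31] [ 0.4509 -0.0808  0.234 ] psi -66.9 q6 52.2
```

Emit:
{"op": "step_arm", "data": {
  "increments": [
    {"dx": 0, "dy": 0, "dz": 0, "rx": 0, "ry": 0, "rz": 0.25},
    {"dx": 0, "dy": 0, "dz": 0, "rx": 0, "ry": 0, "rz": 0.25},
    {"dx": 0, "dy": 0, "dz": 0, "rx": 0, "ry": 0, "rz": 0.25}
  ]
}}

```text
t: 10.35
tcp_pos: [0.4509, -0.0804, 0.234]
orientation: [3.102, 0.489, 0.002]
force: [-0.2, -0.2, 6.4]
finger_gap: 0.0661
gripper_force: 7.2
```

```bash
python3 f.py
```

```text
10.35 [-0.2 -0.2  6.4] [-0.05 -0.05  0.24] [ 0.4509 -0.0804  0.234 ] psi -72.1 q6 57.4
```

Emit:
{"op": "step_arm", "data": {
  "increments": [
    {"dx": 0, "dy": 0, "dz": 0, "rx": 0, "ry": 0, "rz": 0.25},
    {"dx": 0, "dy": 0, "dz": 0, "rx": 0, "ry": 0, "rz": 0.25},
    {"dx": 0, "dy": 0, "dz": 0, "rx": 0, "ry": 0, "rz": 0.25}
  ]
}}

```text
t: 10.6
tcp_pos: [0.4507, -0.0801, 0.2337]
orientation: [3.122, 0.349, 0.001]
force: [-1.2, 1.0, 2.5]
finger_gap: 0.066
gripper_force: 3.0
```

```bash
python3 f.py
```

```text
10.6 [-1.2  1.   2.5] [0.28 0.08 0.06] [ 0.4507 -0.0801  0.2337] psi -77.3 q6 62.6
```

The force has fallen at about 83°. Next I press down to see whether the lid yields.

Emit:
{"op": "step_arm", "data": {
  "increments": [
    {"dx": 0, "dy": 0, "dz": 0.05, "rx": 0, "ry": 0, "rz": 0.1},
    {"dx": 0, "dy": 0, "dz": 0.05, "rx": 0, "ry": 0, "rz": 0.1},
    {"dx": 0, "dy": 0, "dz": 0, "rx": 0, "ry": 0, "rz": 0}
  ]
}}

```text
t: 10.85
tcp_pos: [0.4506, -0.0802, 0.232]
orientation: [3.125, 0.313, 0.001]
force: [-6.9, 1.0, 16.2]
finger_gap: 0.0661
gripper_force: 10.2
```

```bash
python3 f.py
```

```text
10.85 [-6.9  1.  16.2] [0.29 1.06 0.45] [ 0.4506 -0.0802  0.232 ] psi -78.5 q6 63.9
```

Emit:
{"op": "step_arm", "data": {
  "increments": [
    {"dx": 0, "dy": 0, "dz": 0.05, "rx": 0, "ry": 0, "rz": 0},
    {"dx": 0, "dy": 0, "dz": 0, "rx": 0, "ry": 0, "rz": 0}
  ]
}}

```text
t: 11.02
tcp_pos: [0.4508, -0.0803, 0.2315]
orientation: [3.125, 0.314, 0.003]
force: [-11.7, 1.5, 26.9]
finger_gap: 0.0659
gripper_force: 15.0
```

```bash
python3 f.py
```

```text
11.0167 [-11.7   1.5  26.9] [0.5  1.72 0.23] [ 0.4508 -0.0803  0.2315] psi -78.5 q6 63.8
```

```bash
cat >lid.py <<'E'
from h import *
import sys
c=look(sys.argv[1]);blobs(c)
P=world(c);h=cv2.cvtColor(c['img'],cv2.COLOR_BGR2HSV);r=np.hypot(P[...,0]-.4505,P[...,1]+.08)
m=(h[...,1]<70)&(abs(P[...,2]-.160)<.013)&(r<.058)
q=P[m];A=np.c_[q[:,0]-.4505,q[:,1]+.08,np.ones(len(q))]
for k in range(4):
    s=np.linalg.lstsq(A,q[:,2],rcond=None)[0];e=abs(A@s-q[:,2])<.0015;A,q=A[e],q[e]
print(len(q),"lid slope",s[:2].round(4),"z",s[2].round(4))
E
python3 lid.py w6; python3 - <<'E'
from h import *
# same fit on earlier view for reference
c=np.load('w4.npy',allow_pickle=True).item();P=world(c);r=np.hypot(P[...,0]-.4505,P[...,1]+.08)
h=cv2.cvtColor(c['img'],cv2.COLOR_BGR2HSV);q=P[(h[...,1]<70)&(abs(P[...,2]-.168)<.006)&(r<.058)]
A=np.c_[q[:,0]-.4505,q[:,1]+.08,np.ones(len(q))];print(np.linalg.lstsq(A,q[:,2],rcond=None)[0])
E
```

```text
t 11.02 tcp [ 0.4508 -0.0803  0.2315] psi -78.5 q [-14.7   9.9 106.4  -0.   63.5  63.8] F [-11.7   1.5  26.9] T [0.5  1.72 0.23] gap 0.06588767409636477 tilt [ 1.8e-03 -6.0e-04 -1.0e+00]
orange px [173. 225.] 1656 top [ 0.465  -0.0358  0.1875] bbox mid [ 0.4635 -0.0357  0.1872]
orange px [255. 251.] 2098 top [ 0.4527 -0.0791  0.1686] bbox mid [ 0.4515 -0.0793  0.1681]
orange px [376. 281.] 64 top [ 0.4702 -0.1267  0.2105] bbox mid [ 0.47   -0.1276  0.2117]
orange px [316. 294.] 582 top [ 0.4401 -0.1148  0.1866] bbox mid [ 0.4403 -0.1156  0.1908]
orange px [112. 285.] 54 top [ 0.451  -0.0205  0.2128] bbox mid [ 0.4508 -0.0206  0.2132]
21192 lid slope [0.0276 0.004 ] z 0.1658
[ 7.77185502e-05 -5.63681455e-04  1.68332421e-01]
```

View pics/w6.png

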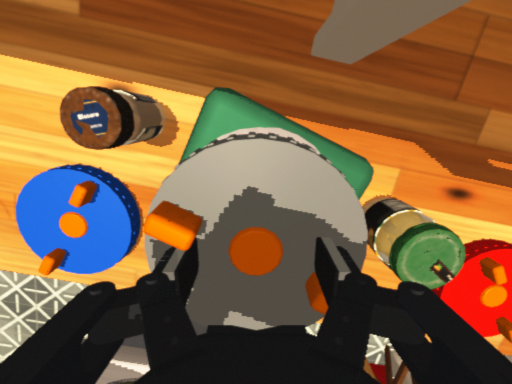

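The lid is tilted: it has dropped about 2.5 mm at the centre but the rear is about 1.7 mm higher, so it is at the leading edge of the slots. I'll ease the pressure and turn a bit further clockwise.

Emit:
{"op": "step_arm", "data": {
  "increments": [
    {"dx": 0, "dy": 0, "dz": -0.07, "rx": 0, "ry": 0, "rz": 0.1},
    {"dx": 0, "dy": 0, "dz": 0, "rx": 0, "ry": 0, "rz": 0.2},
    {"dx": 0, "dy": 0, "dz": 0, "rx": 0, "ry": 0, "rz": 0.1},
    {"dx": 0, "dy": 0, "dz": 0, "rx": 0, "ry": 0, "rz": 0}
  ]
}}

```text
t: 11.4
tcp_pos: [0.4506, -0.0802, 0.2312]
orientation: [3.133, 0.237, 0.0]
force: [0.8, -0.3, 0.9]
finger_gap: 0.0661
gripper_force: 0.5
```

```bash
python3 lid.py w7
```

```text
t 11.4 tcp [ 0.4506 -0.0802  0.2312] psi -81.4 q [-14.7  10.  106.4   0.   63.6  66.7] F [ 0.8 -0.3  0.9] T [-0.12 -0.07  0.06] gap 0.06605255958888356 tilt [ 2.e-04  0.e+00 -1.e+00]
orange px [176. 222.] 1483 top [ 0.4683 -0.0374  0.1864] bbox mid [ 0.4675 -0.0371  0.1861]
orange px [257. 250.] 2120 top [ 0.4527 -0.0797  0.1681] bbox mid [ 0.4513 -0.08    0.1675]
orange px [377. 282.] 57 top [ 0.4678 -0.1274  0.2103] bbox mid [ 0.4677 -0.1284  0.2113]
orange px [316. 294.] 540 top [ 0.4383 -0.1143  0.1867] bbox mid [ 0.4388 -0.1148  0.1908]
orange px [109. 285.] 58 top [ 0.4537 -0.0194  0.2129] bbox mid [ 0.4539 -0.0201  0.2137]
orange px [417. 285.] 54 top [ 0.4721 -0.1403  0.2161] bbox mid [ 0.4715 -0.1361  0.2168]
21286 lid slope [ 0.0006 -0.0005] z 0.1653
```

Emit:
{"op": "step_arm", "data": {
  "increments": [
    {"dx": 0, "dy": 0, "dz": 0.05, "rx": 0, "ry": 0, "rz": 0},
    {"dx": 0, "dy": 0, "dz": 0, "rx": 0, "ry": 0, "rz": 0}
  ]
}}

```text
t: 11.62
tcp_pos: [0.4506, -0.0802, 0.2299]
orientation: [-3.132, -0.239, -0.0]
force: [1.1, -0.9, 2.1]
finger_gap: 0.0659
gripper_force: 1.2
```

```bash
python3 lid.py w8
```

```text
t 11.62 tcp [ 0.4506 -0.0802  0.2299] psi -81.3 q [-14.7  10.1 106.5   0.   63.4  66.6] F [ 1.1 -0.9  2.1] T [-0.14 -0.2  -0.01] gap 0.06593241058741243 tilt [ 0.  0. -1.]
orange px [176. 222.] 1492 top [ 0.4683 -0.0374  0.1852] bbox mid [ 0.4675 -0.037   0.1849]
orange px [257. 250.] 2123 top [ 0.4527 -0.0797  0.1669] bbox mid [ 0.4511 -0.0799  0.1663]
orange px [393. 280.] 136 top [ 0.4716 -0.1373  0.2134] bbox mid [ 0.471  -0.1327  0.2149]
orange px [316. 295.] 543 top [ 0.4384 -0.1143  0.1855] bbox mid [ 0.4387 -0.1147  0.1896]
orange px [110. 285.] 60 top [ 0.4535 -0.0195  0.2115] bbox mid [ 0.4534 -0.0199  0.212 ]
21284 lid slope [ 0.0008 -0.0006] z 0.1641
```

The lugs have dropped: the lid is level, 3 to 4 mm down, and springy. The last joint would run out over the next 85°, so I'll lift, turn the gripper back a half turn and reset now.

Emit:
{"op": "step_arm", "data": {
  "increments": [
    {"dx": 0, "dy": 0, "dz": -0.1, "rx": 0, "ry": 0, "rz": -0.3},
    {"dx": 0, "dy": 0, "dz": -0.6, "rx": 0, "ry": 0, "rz": 0},
    {"dx": 0, "dy": 0, "dz": -0.6, "rx": 0, "ry": 0, "rz": 0},
    {"dx": 0, "dy": 0, "dz": -0.2, "rx": 0, "ry": 0, "rz": 0},
    {"dx": 0, "dy": 0, "dz": 0, "rx": 0, "ry": 0, "rz": -0.4}
  ]
}}

```text
t: 12.08
tcp_pos: [0.4508, -0.0802, 0.2685]
orientation: [3.119, 0.368, 0.002]
force: [-0.4, 0.6, -1.1]
finger_gap: 0.0659
gripper_force: 0.0
```

Emit:
{"op": "step_arm", "data": {
  "increments": [
    {"dx": 0, "dy": 0, "dz": 0, "rx": 0, "ry": 0, "rz": -1},
    {"dx": 0, "dy": 0, "dz": 0, "rx": 0, "ry": 0, "rz": -1},
    {"dx": 0, "dy": 0, "dz": 0, "rx": 0, "ry": 0, "rz": -1},
    {"dx": 0, "dy": 0, "dz": 0, "rx": 0, "ry": 0, "rz": -1},
    {"dx": 0, "dy": 0, "dz": 0, "rx": 0, "ry": 0, "rz": -1}
  ]
}}

```text
t: 12.5
tcp_pos: [0.4504, -0.0801, 0.267]
orientation: [-2.867, -1.283, 0.001]
force: [-0.4, 0.7, -1.1]
finger_gap: 0.0659
gripper_force: 0.0
```

Emit:
{"op": "step_arm", "data": {
  "increments": [
    {"dx": 0, "dy": 0, "dz": 0, "rx": 0, "ry": 0, "rz": -1},
    {"dx": 0, "dy": 0, "dz": 0, "rx": 0, "ry": 0, "rz": -1},
    {"dx": 0, "dy": 0, "dz": 0, "rx": 0, "ry": 0, "rz": -1},
    {"dx": 0, "dy": 0, "dz": 0, "rx": 0, "ry": 0, "rz": -1},
    {"dx": 0, "dy": 0, "dz": 0, "rx": 0, "ry": 0, "rz": -1}
  ]
}}

```text
t: 12.92
tcp_pos: [0.4504, -0.0802, 0.267]
orientation: [-2.359, -2.073, 0.001]
force: [-0.4, 0.3, 0.0]
finger_gap: 0.0659
gripper_force: 0.0
```

Emit:
{"op": "step_arm", "data": {
  "increments": [
    {"dx": 0, "dy": 0, "dz": 0, "rx": 0, "ry": 0, "rz": -1},
    {"dx": 0, "dy": 0, "dz": 0, "rx": 0, "ry": 0, "rz": -1},
    {"dx": 0, "dy": 0, "dz": 0, "rx": 0, "ry": 0, "rz": -1},
    {"dx": 0, "dy": 0, "dz": 0, "rx": 0, "ry": 0, "rz": -1},
    {"dx": 0, "dy": 0, "dz": 0, "rx": 0, "ry": 0, "rz": -1}
  ]
}}

```text
t: 13.33
tcp_pos: [0.4504, -0.0801, 0.267]
orientation: [-1.641, -2.678, 0.0]
force: [-1.1, 0.5, -0.5]
finger_gap: 0.0659
gripper_force: 0.0
```

Emit:
{"op": "step_arm", "data": {
  "increments": [
    {"dx": 0, "dy": 0, "dz": 0, "rx": 0, "ry": 0, "rz": -1},
    {"dx": 0, "dy": 0, "dz": 0, "rx": 0, "ry": 0, "rz": -1},
    {"dx": 0, "dy": 0, "dz": 0, "rx": 0, "ry": 0, "rz": -1},
    {"dx": 0, "dy": 0, "dz": 0, "rx": 0, "ry": 0, "rz": -1},
    {"dx": 0, "dy": 0, "dz": 0, "rx": 0, "ry": 0, "rz": -1}
  ]
}}

```text
t: 13.75
tcp_pos: [0.4504, -0.0801, 0.267]
orientation: [-0.777, -3.043, -0.0]
force: [-0.4, 0.9, -0.5]
finger_gap: 0.0661
gripper_force: 0.0
```

Emit:
{"op": "step_arm", "data": {
  "increments": [
    {"dx": 0, "dy": 0, "dz": 0, "rx": 0, "ry": 0, "rz": -1},
    {"dx": 0, "dy": 0, "dz": 0, "rx": 0, "ry": 0, "rz": -1},
    {"dx": 0, "dy": 0, "dz": 0, "rx": 0, "ry": 0, "rz": -1},
    {"dx": 0, "dy": 0, "dz": 0, "rx": 0, "ry": 0, "rz": -1},
    {"dx": 0, "dy": 0, "dz": 0, "rx": 0, "ry": 0, "rz": -1}
  ]
}}

```text
t: 14.17
tcp_pos: [0.4504, -0.0801, 0.267]
orientation: [0.157, -3.137, -0.001]
force: [-0.8, 0.1, 0.5]
finger_gap: 0.0662
gripper_force: 0.0
```

Emit:
{"op": "step_arm", "data": {
  "increments": [
    {"dx": 0, "dy": 0, "dz": 0, "rx": 0, "ry": 0, "rz": -1},
    {"dx": 0, "dy": 0, "dz": 0, "rx": 0, "ry": 0, "rz": 0},
    {"dx": 0, "dy": 0, "dz": 0, "rx": 0, "ry": 0, "rz": 0}
  ]
}}

```text
t: 14.42
tcp_pos: [0.4504, -0.0801, 0.2672]
orientation: [0.33, -3.124, -0.001]
force: [-0.5, 0.3, 0.8]
finger_gap: 0.0661
gripper_force: 0.0
```

```bash
python3 lid.py w9
```

```text
t 14.42 tcp [ 0.4504 -0.0801  0.2672] psi 102.1 q [ -14.7    7.4  104.1    0.    68.5 -116.7] F [-0.5  0.3  0.8] T [ 0.   -0.01  0.03] gap 0.06607888954251095 tilt [-7.e-04  3.e-04 -1.e+00]
orange px [192. 198.] 1061 top [ 0.4339 -0.1226  0.1867] bbox mid [ 0.4348 -0.1229  0.1862]
orange px [255. 226.] 1436 top [ 0.4497 -0.0802  0.168 ] bbox mid [ 0.4512 -0.0802  0.1676]
orange px [306. 264.] 550 top [ 0.4637 -0.0428  0.1886] bbox mid [ 0.4588 -0.0409  0.2005]
16127 lid slope [-0.     -0.0004] z 0.1653
```

The lid is level at 0.165 (3 mm down) with its line at -111°, and the fingers are clear behind the tabs. Now I go down and press it in.

Emit:
{"op": "step_arm", "data": {
  "increments": [
    {"dx": 0, "dy": 0, "dz": 0.5, "rx": 0, "ry": 0, "rz": 0},
    {"dx": 0, "dy": 0, "dz": 0.5, "rx": 0, "ry": 0, "rz": 0},
    {"dx": 0, "dy": 0, "dz": 0.3, "rx": 0, "ry": 0, "rz": 0},
    {"dx": 0, "dy": 0, "dz": 0.1, "rx": 0, "ry": 0, "rz": 0},
    {"dx": 0, "dy": 0, "dz": 0.1, "rx": 0, "ry": 0, "rz": 0}
  ]
}}

```text
t: 14.88
tcp_pos: [0.4505, -0.0802, 0.23]
orientation: [0.334, -3.123, -0.0]
force: [-1.9, 0.7, 2.8]
finger_gap: 0.0659
gripper_force: 1.3
```

Emit:
{"op": "step_arm", "data": {
  "increments": [
    {"dx": 0, "dy": 0, "dz": 0.1, "rx": 0, "ry": 0, "rz": 0},
    {"dx": 0, "dy": 0, "dz": 0.1, "rx": 0, "ry": 0, "rz": 0},
    {"dx": 0, "dy": 0, "dz": 0.1, "rx": 0, "ry": 0, "rz": 0},
    {"dx": 0, "dy": 0, "dz": 0, "rx": 0, "ry": 0, "rz": 0}
  ]
}}

```text
t: 15.22
tcp_pos: [0.4506, -0.0802, 0.2227]
orientation: [-0.335, 3.123, -0.0]
force: [-2.4, 0.4, 4.8]
finger_gap: 0.066
gripper_force: 2.6
```

```bash
python3 f.py
```

```text
15.2167 [-2.4  0.4  4.8] [ 0.22  0.49 -0.02] [ 0.4506 -0.0802  0.2227] psi 102.3 q6 -116.9
```

Emit:
{"op": "step_arm", "data": {
  "increments": [
    {"dx": 0, "dy": 0, "dz": 0.1, "rx": 0, "ry": 0, "rz": 0},
    {"dx": 0, "dy": 0, "dz": 0.08, "rx": 0, "ry": 0, "rz": 0},
    {"dx": 0, "dy": 0, "dz": 0, "rx": 0, "ry": 0, "rz": 0}
  ]
}}

```text
t: 15.47
tcp_pos: [0.4507, -0.0802, 0.2185]
orientation: [-0.335, 3.123, -0.0]
force: [-3.7, 0.7, 7.8]
finger_gap: 0.0664
gripper_force: 3.5
```

Emit:
{"op": "step_arm", "data": {
  "increments": [
    {"dx": 0, "dy": 0, "dz": 0.06, "rx": 0, "ry": 0, "rz": 0},
    {"dx": 0, "dy": 0, "dz": 0, "rx": 0, "ry": 0, "rz": 0}
  ]
}}

```text
t: 15.63
tcp_pos: [0.4507, -0.0802, 0.2171]
orientation: [-0.335, 3.123, -0.0]
force: [-4.1, 1.0, 8.4]
finger_gap: 0.066
gripper_force: 3.7
```

```bash
python3 lid.py w10
```

```text
t 15.63 tcp [ 0.4507 -0.0802  0.2171] psi 102.3 q [ -14.7   11.1  107.2    0.    61.7 -116.9] F [-4.1  1.   8.4] T [ 0.26  0.6  -0.02] gap 0.06599668447831752 tilt [ 8.e-04 -2.e-04 -1.e+00]
orange px [176. 220.] 1856 top [ 0.434  -0.1225  0.1728] bbox mid [ 0.4346 -0.123   0.1724]
orange px [255. 252.] 2107 top [ 0.4496 -0.0803  0.1541] bbox mid [ 0.4512 -0.08    0.1536]
orange px [315. 298.] 702 top [ 0.4627 -0.045   0.1733] bbox mid [ 0.45   -0.0512  0.1947]
orange px [447. 304.] 59 top [ 0.425  -0.0179  0.2166] bbox mid [ 0.4248 -0.0182  0.2168]
19122 lid slope [ 0.0002 -0.0003] z 0.1515
```

The lid is fully pressed (16.8 mm down, level). I'll add a little pressure and turn on.

Emit:
{"op": "step_arm", "data": {
  "increments": [
    {"dx": 0, "dy": 0, "dz": 0.03, "rx": 0, "ry": 0, "rz": 0.3},
    {"dx": 0, "dy": 0, "dz": 0, "rx": 0, "ry": 0, "rz": 0.3},
    {"dx": 0, "dy": 0, "dz": 0, "rx": 0, "ry": 0, "rz": 0.3},
    {"dx": 0, "dy": 0, "dz": 0, "rx": 0, "ry": 0, "rz": 0.3},
    {"dx": 0, "dy": 0, "dz": 0, "rx": 0, "ry": 0, "rz": 0.3}
  ]
}}

```text
t: 16.1
tcp_pos: [0.4511, -0.0807, 0.217]
orientation: [-0.051, 3.139, -0.003]
force: [-3.2, -5.6, 10.8]
finger_gap: 0.0658
gripper_force: 6.9
```

```bash
python3 f.py
```

```text
16.1 [-3.2 -5.6 10.8] [-0.61  0.61  0.42] [ 0.4511 -0.0807  0.217 ] psi 91.9 q6 -106.5
```

Emit:
{"op": "step_arm", "data": {
  "increments": [
    {"dx": 0, "dy": 0, "dz": 0, "rx": 0, "ry": 0, "rz": 0.3},
    {"dx": 0, "dy": 0, "dz": 0, "rx": 0, "ry": 0, "rz": 0.3},
    {"dx": 0, "dy": 0, "dz": 0, "rx": 0, "ry": 0, "rz": 0.3},
    {"dx": 0, "dy": 0, "dz": 0, "rx": 0, "ry": 0, "rz": 0.3},
    {"dx": 0, "dy": 0, "dz": 0, "rx": 0, "ry": 0, "rz": 0.3}
  ]
}}

```text
t: 16.52
tcp_pos: [0.4511, -0.0806, 0.217]
orientation: [0.232, 3.13, -0.002]
force: [-0.9, -0.5, 10.7]
finger_gap: 0.0662
gripper_force: 6.2
```

```bash
python3 lid.py w11
```

```text
t 16.52 tcp [ 0.4511 -0.0806  0.217 ] psi 81.5 q [-14.7  11.1 107.2  -0.   61.5 -96.2] F [-0.9 -0.5 10.7] T [-0.12  0.29  0.16] gap 0.06624968239604027 tilt [ 0.0026 -0.0012 -1.    ]
orange px [173. 224.] 1864 top [ 0.4227 -0.1162  0.1727] bbox mid [ 0.424  -0.1169  0.1723]
orange px [255. 251.] 2113 top [ 0.4496 -0.0801  0.1541] bbox mid [ 0.451  -0.0804  0.1536]
orange px [316. 295.] 563 top [ 0.4724 -0.0509  0.1736] bbox mid [ 0.4587 -0.0518  0.1946]
orange px [442. 301.] 68 top [ 0.449  -0.0132  0.2167] bbox mid [ 0.4488 -0.0133  0.2166]
orange px [110. 360.] 48 top [ 0.4548 -0.1348  0.217 ] bbox mid [ 0.455  -0.1349  0.2172]
19846 lid slope [ 0.0008 -0.0007] z 0.1514
```

It turns smoothly under the ring. I'll go on, checking force after each call.

Emit:
{"op": "step_arm", "data": {
  "increments": [
    {"dx": 0, "dy": 0, "dz": 0, "rx": 0, "ry": 0, "rz": 0.4},
    {"dx": 0, "dy": 0, "dz": 0, "rx": 0, "ry": 0, "rz": 0.4},
    {"dx": 0, "dy": 0, "dz": 0, "rx": 0, "ry": 0, "rz": 0.4},
    {"dx": 0, "dy": 0, "dz": 0, "rx": 0, "ry": 0, "rz": 0.4},
    {"dx": 0, "dy": 0, "dz": 0, "rx": 0, "ry": 0, "rz": 0.4}
  ]
}}

```text
t: 16.98
tcp_pos: [0.4513, -0.0805, 0.217]
orientation: [0.605, 3.079, -0.001]
force: [0.2, -1.6, 9.7]
finger_gap: 0.0662
gripper_force: 5.7
```

Emit:
{"op": "step_arm", "data": {
  "increments": [
    {"dx": 0, "dy": 0, "dz": 0, "rx": 0, "ry": 0, "rz": 0.4},
    {"dx": 0, "dy": 0, "dz": 0, "rx": 0, "ry": 0, "rz": 0.4},
    {"dx": 0, "dy": 0, "dz": 0, "rx": 0, "ry": 0, "rz": 0.4},
    {"dx": 0, "dy": 0, "dz": 0, "rx": 0, "ry": 0, "rz": 0.4},
    {"dx": 0, "dy": 0, "dz": 0, "rx": 0, "ry": 0, "rz": 0.4}
  ]
}}

```text
t: 17.4
tcp_pos: [0.4512, -0.0808, 0.217]
orientation: [0.97, 2.985, -0.001]
force: [-0.3, -3.7, 8.5]
finger_gap: 0.0662
gripper_force: 5.7
```

Emit:
{"op": "step_arm", "data": {
  "increments": [
    {"dx": 0, "dy": 0, "dz": 0, "rx": 0, "ry": 0, "rz": 0.4},
    {"dx": 0, "dy": 0, "dz": 0, "rx": 0, "ry": 0, "rz": 0.4},
    {"dx": 0, "dy": 0, "dz": 0, "rx": 0, "ry": 0, "rz": 0.4},
    {"dx": 0, "dy": 0, "dz": 0, "rx": 0, "ry": 0, "rz": 0.4},
    {"dx": 0, "dy": 0, "dz": 0, "rx": 0, "ry": 0, "rz": 0.4}
  ]
}}

```text
t: 17.82
tcp_pos: [0.4513, -0.0806, 0.2171]
orientation: [1.32, 2.847, 0.0]
force: [1.7, -2.1, 9.4]
finger_gap: 0.0658
gripper_force: 5.7
```

```bash
python3 f.py
```

```text
17.8167 [ 1.7 -2.1  9.4] [-0.45  0.08  0.21] [ 0.4513 -0.0806  0.2171] psi 40.3 q6 -54.9
```

Emit:
{"op": "step_arm", "data": {
  "increments": [
    {"dx": 0, "dy": 0, "dz": 0, "rx": 0, "ry": 0, "rz": 0.3},
    {"dx": 0, "dy": 0, "dz": 0, "rx": 0, "ry": 0, "rz": 0.3},
    {"dx": 0, "dy": 0, "dz": 0, "rx": 0, "ry": 0, "rz": 0.3},
    {"dx": 0, "dy": 0, "dz": 0, "rx": 0, "ry": 0, "rz": 0.3},
    {"dx": 0, "dy": 0, "dz": 0, "rx": 0, "ry": 0, "rz": 0.3}
  ]
}}

```text
t: 18.23
tcp_pos: [0.4513, -0.081, 0.217]
orientation: [1.569, 2.717, -0.001]
force: [-0.1, -6.7, 9.5]
finger_gap: 0.066
gripper_force: 6.3
```

```bash
python3 lid.py w12
```

```text
t 18.23 tcp [ 0.4513 -0.081   0.217 ] psi 30.0 q [-1.470e+01  1.110e+01  1.072e+02 -1.000e-01  6.150e+01 -4.470e+01] F [-0.1 -6.7  9.5] T [-1.25  0.3   0.3 ] gap 0.06604695459803638 tilt [ 0.003  -0.0023 -1.    ]
orange px [173. 225.] 1783 top [ 0.4053 -0.0808  0.1726] bbox mid [ 0.4053 -0.0817  0.1722]
orange px [255. 251.] 2110 top [ 0.4503 -0.0792  0.1541] bbox mid [ 0.4509 -0.0806  0.1536]
orange px [316. 294.] 562 top [ 0.4874 -0.0788  0.1736] bbox mid [ 0.4775 -0.0692  0.1947]
orange px [ 90. 295.] 115 top [ 0.3886 -0.1027  0.2158] bbox mid [ 0.3887 -0.1025  0.2162]
orange px [446. 303.] 66 top [ 0.502  -0.0371  0.2171] bbox mid [ 0.5019 -0.0372  0.2172]
19879 lid slope [ 0.0019 -0.0013] z 0.1514
```

Emit:
{"op": "step_arm", "data": {
  "increments": [
    {"dx": 0, "dy": 0, "dz": 0, "rx": 0, "ry": 0, "rz": 0.25},
    {"dx": 0, "dy": 0, "dz": 0, "rx": 0, "ry": 0, "rz": 0.25},
    {"dx": 0, "dy": 0, "dz": 0, "rx": 0, "ry": 0, "rz": 0.25},
    {"dx": 0, "dy": 0, "dz": 0, "rx": 0, "ry": 0, "rz": 0.25}
  ]
}}

```text
t: 18.62
tcp_pos: [0.4513, -0.0809, 0.2171]
orientation: [1.729, 2.619, -0.0]
force: [-1.1, -4.4, 10.1]
finger_gap: 0.0658
gripper_force: 6.3
```

```bash
python3 f.py
```

```text
18.6167 [-1.1 -4.4 10.1] [-0.78  0.39  0.19] [ 0.4513 -0.0809  0.2171] psi 23.1 q6 -37.8
```

Emit:
{"op": "step_arm", "data": {
  "increments": [
    {"dx": 0, "dy": 0, "dz": 0, "rx": 0, "ry": 0, "rz": 0.2},
    {"dx": 0, "dy": 0, "dz": 0, "rx": 0, "ry": 0, "rz": 0.2}
  ]
}}

```text
t: 18.78
tcp_pos: [0.4513, -0.0808, 0.2171]
orientation: [1.791, 2.577, 0.0]
force: [0.2, -4.2, 10.5]
finger_gap: 0.0658
gripper_force: 6.3
```

```bash
python3 f.py
```

```text
18.7833 [ 0.2 -4.2 10.5] [-0.65  0.3   0.22] [ 0.4513 -0.0808  0.2171] psi 20.4 q6 -35.1
```

Emit:
{"op": "step_arm", "data": {
  "increments": [
    {"dx": 0, "dy": 0, "dz": 0, "rx": 0, "ry": 0, "rz": 0.2},
    {"dx": 0, "dy": 0, "dz": 0, "rx": 0, "ry": 0, "rz": 0.1}
  ]
}}

```text
t: 18.95
tcp_pos: [0.4513, -0.0807, 0.2171]
orientation: [1.838, 2.544, 0.001]
force: [-0.6, -3.0, 10.0]
finger_gap: 0.0663
gripper_force: 6.3
```

```bash
python3 f.py
```

```text
18.95 [-0.6 -3.  10. ] [-0.65  0.26  0.18] [ 0.4513 -0.0807  0.2171] psi 18.3 q6 -33.0
```

Emit:
{"op": "step_arm", "data": {
  "increments": [
    {"dx": 0, "dy": 0, "dz": 0, "rx": 0, "ry": 0, "rz": 0.15},
    {"dx": 0, "dy": 0, "dz": 0, "rx": 0, "ry": 0, "rz": 0.15}
  ]
}}

```text
t: 19.12
tcp_pos: [0.4512, -0.0809, 0.2171]
orientation: [1.882, 2.511, 0.0]
force: [-0.5, -7.9, 9.9]
finger_gap: 0.0664
gripper_force: 7.1
```

```bash
python3 f.py
```

```text
19.1167 [-0.5 -7.9  9.9] [-1.28  0.58  0.38] [ 0.4512 -0.0809  0.2171] psi 16.3 q6 -31.0
```

Emit:
{"op": "step_arm", "data": {
  "increments": [
    {"dx": 0, "dy": 0, "dz": 0, "rx": 0, "ry": 0, "rz": 0.15},
    {"dx": 0, "dy": 0, "dz": 0, "rx": 0, "ry": 0, "rz": 0.1}
  ]
}}

```text
t: 19.28
tcp_pos: [0.451, -0.0813, 0.2171]
orientation: [1.919, 2.483, -0.002]
force: [-4.7, -13.6, 10.6]
finger_gap: 0.0661
gripper_force: 9.8
```

```bash
python3 f.py
```

```text
19.2833 [ -4.7 -13.6  10.6] [-2.02  1.01  0.7 ] [ 0.451  -0.0813  0.2171] psi 14.6 q6 -29.3
```

Emit:
{"op": "step_arm", "data": {
  "increments": [
    {"dx": 0, "dy": 0, "dz": 0, "rx": 0, "ry": 0, "rz": 0.15},
    {"dx": 0, "dy": 0, "dz": 0, "rx": 0, "ry": 0, "rz": 0.1}
  ]
}}

```text
t: 19.45
tcp_pos: [0.4509, -0.0815, 0.2171]
orientation: [1.955, 2.455, -0.003]
force: [-5.4, -13.8, 12.7]
finger_gap: 0.0656
gripper_force: 26.9
```

```bash
python3 f.py
```

```text
19.45 [ -5.4 -13.8  12.7] [-2.08  1.14  1.94] [ 0.4509 -0.0815  0.2171] psi 12.9 q6 -27.6
```

The torque rises to 1.9 N m, so the stop is reached. I'll relax the turn slightly and lift off gently.

Emit:
{"op": "step_arm", "data": {
  "increments": [
    {"dx": 0, "dy": 0, "dz": 0, "rx": 0, "ry": 0, "rz": -0.15},
    {"dx": 0, "dy": 0, "dz": -0.1, "rx": 0, "ry": 0, "rz": -0.05},
    {"dx": 0, "dy": 0, "dz": -0.1, "rx": 0, "ry": 0, "rz": 0},
    {"dx": 0, "dy": 0, "dz": -0.1, "rx": 0, "ry": 0, "rz": 0},
    {"dx": 0, "dy": 0, "dz": -0.2, "rx": 0, "ry": 0, "rz": -0.2}
  ]
}}

```text
t: 19.87
tcp_pos: [0.4507, -0.0809, 0.228]
orientation: [1.898, 2.501, -0.002]
force: [-0.2, -3.3, -2.0]
finger_gap: 0.0659
gripper_force: 1.5
```

Emit:
{"op": "step_arm", "data": {
  "increments": [
    {"dx": 0, "dy": 0, "dz": -0.6, "rx": 0, "ry": 0, "rz": -0.2},
    {"dx": 0, "dy": 0, "dz": -0.8, "rx": 0, "ry": 0, "rz": 0},
    {"dx": 0, "dy": 0, "dz": -0.8, "rx": 0, "ry": 0, "rz": 0},
    {"dx": 0, "dy": 0, "dz": -0.6, "rx": 0, "ry": 0, "rz": 0},
    {"dx": 0, "dy": 0, "dz": 0, "rx": 0, "ry": 0, "rz": 0}
  ]
}}

```text
t: 20.28
tcp_pos: [0.4513, -0.0804, 0.3013]
orientation: [1.866, 2.522, 0.003]
force: [-1.0, -0.0, 1.0]
finger_gap: 0.0659
gripper_force: 0.0
```

```bash
python3 lid.py w13
```

```text
t 20.28 tcp [ 0.4513 -0.0804  0.3013] psi 17.0 q [-14.7   5.4 101.6  -0.   72.7 -31.7] F [-1. -0.  1.] T [ 0.01 -0.01  0.02] gap 0.06587207260077105 tilt [ 0.0051 -0.0013 -1.    ]
orange px [202. 183.] 653 top [ 0.4061 -0.0697  0.1788] bbox mid [ 0.4059 -0.0701  0.1784]
orange px [254. 206.] 990 top [ 0.4502 -0.0802  0.1601] bbox mid [ 0.4504 -0.0808  0.1596]
orange px [302. 238.] 584 top [ 0.4939 -0.0906  0.1788] bbox mid [ 0.4942 -0.0909  0.1782]
11703 lid slope [-0.0001 -0.0004] z 0.1573
```

View pics/w13.png

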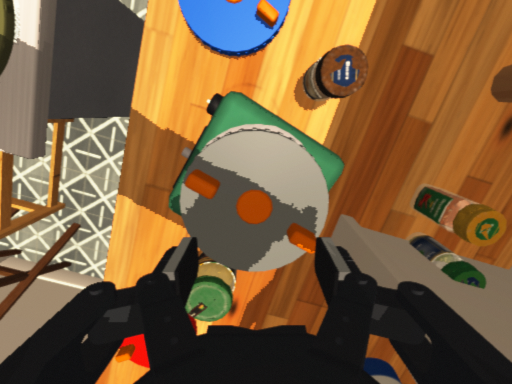

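The lid sits level at z=0.1573, 11 mm below its start, so it is locked in its notches. The disc is at (254,206), the tabs at (202,183) and (302,238), and the nearby paprika and mustard jars still stand. I'm handing it in.

```bash
python3 -c "
from workcell import manip
print(manip.job_done())"
```

```text
the job is handed in; nothing more can be done
None
```

The grain mill's lid is locked: it turned about 170° clockwise to the stop, was eased off there, sprang up to 11 mm below its start, and the job was handed in at about 20 s.

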